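Shut the shield of the viewing lamp box and switch its lamp on

TASK

Get the lamp box ready for viewing the well plate: first swing its hinged acrylic shield fully down, then flick the large power toggle at the right of its front panel up until it snaps over to on. Leave the small toggle and all the other things as they stand.

Things in the scene. Friction and masses are not known exactly. Their poses are not given: they have to be found in the camera images.
- lampbox: Viewing lamp box: grey steel case fixed to the bench, 270 mm wide (its y), 265 deep, top at 112, dark filter glass on it at 114. Origin: centre of its underside; z up; its front faces its own -x, towards the robot. The front panel leans back 12 deg: face at local x -135 at the foot, -124.5 at height 60, -114 at the top. Power toggle at local y -72 (robot's right), small toggle at y +45.
- shield (a joint): Shield angle, rad: 0 = fully shut (level, resting on the case), grows as it opens upward to 1.2; starts between 0.4 and 0.8. Stiff friction hinge: it stays at whatever angle it is left, neither springing nor falling; 1 to 3 N on its upper face near the front edge moves it down.
- shield_hinge (a point): Middle of the shield's hinge line, at the rear of the lamp box: local (121, 0, 140) mm. The line runs along the lamp box's y.
- shield_lip (a point): Middle of the shield's front free edge, upper face. The shield is a flat amber see-through acrylic sheet, 250 mm wide, 5 thick, 283 from hinge line to this edge, underside level with the hinge line, a 24 deep skirt under each side; upper face bare. Shut, its upper face is at height 145 and its edge juts out over the toggles to local x -162, 48 mm beyond the panel's top edge.
- power (a joint): Power toggle angle, rad: 0 = down (off, as it starts), 0.60 = up (on). Snap-over centre at 0.30: below it the spring drives the bat back down, above it up against its stop. Starting it takes about 5 to 6 N across the bat near its end, falling to nothing at the centre.
- power_pivot (a point): Pivot of the power toggle: local (-130, -72, 61) mm of the lamp box, inside a 14 mm diameter steel bushing that ends 9 mm in front of the panel. The pivot axis is the lamp box's y: the bat swings up and down.
- power_tip (a point): End of the power toggle's bat, 32 mm from the pivot: plain round steel bat, 7 mm diameter at the pivot swelling to 10.4 near the end. Off, it points to local -x and 5 deg below level; on, 29 deg above level. A 9 mm high pilot lamp sits 31 mm above the pivot; otherwise the panel is bare for 100 mm to its left and to the case's edge on its right.
- range (a joint): The small toggle's angle, rad: 0 = down, 0.44 = up; it starts down and is to be left down. Its thin steel bat is 17 long, 5.6 diameter, pivot at local (-128, +45, 61).
- microplate: White 96-well plate, 128 by 86 by 14, lying loose on the filter glass under the shield; origin at the centre of its underside, long side along its y. To be left alone.
- reagent_bottle: Glass bottle with a blue cap, 86 diameter, 176 high, upright on the bench to the right of the lamp box as the robot sees it; origin at the centre of its foot. To be left alone.
- tube_rack: Green rack of small tubes, 190 (its x) by 86 by 54 high, on the bench to the left of the lamp box; origin at the centre of its underside. To be left alone.
- micropipette: Dark hand pipette, about 255 long (its x), 30 wide and 37 high, lying on the bench beyond the rack on the left; origin under its grip. To be left alone.

How it is judged:
By the outcome, as a careful person would: the job done as asked, in the order asked, and still so for the second after the job is handed in, with the robot touching nothing.
It also fails if it takes over 51 s, if anything falls off the work surface, if the arm or the gripper's body presses on something with over 40 N, if the wrist force passes 120 N, or if a joint passes its speed limit or range.

ROBOT

A 6-joint arm with a two-finger parallel gripper is mounted at the origin on the work surface. World frame = base frame: x ahead of the robot, y to its left, z up, the work surface at z = 0. Lengths are in m, angles in rad, forces in N, time in s.
With the tool pointing down it reaches from about 0.375 to 0.925 m from the base axis. Payload 5.7 kg.
Tool frame: the origin (TCP) lies on the centre line of the jaws, within the pads' length; the fingertips stand 25 mm ahead of it and the grasp point (between the pads) lies 6 mm ahead of it; z points along the fingers, y is the line along which they close (so a half turn about z gives the same grasp; the last joint's range is limited). The gripper opens to 85 mm and grips with 20 to 120 N. Pads are 22 mm wide; open, the fingers measure 114 mm over their backs; the gripper's body (76 mm by 85 mm) begins 54 mm behind the grasp point. The pads swing forward as they close: fully open they stand 13 mm farther back than shut.
Start: joints at [1.068, 0.359, 1.51, -0, 1.272, -0.115], TCP at [0.227, 0.555, 0.256] pointing down, gripper open.
Joint ranges: [-2.97, 2.97], [-1.01, 2.36], [0.21, 2.38], [-0.96, 4.11], [0.2, 2.71], [-2.98, 2.98]. Speed limits (rad/s): [2.39, 2.39, 3.14, 3.14, 3.14, 3.14].

INTERFACE

Orientations are given as a rotation vector (axis times angle).
In Python, from bench import r, eyes, workorder gives the robot as it stands.
- The arm moves only by the tool move_arm, never from a script. Its argument "increments" is a list that holds one entry, the list of rows, each a list of 6 numbers: the shift along the tool's x, y, z in mm, then the turn, a rotation vector about the tool's x, y, z in rad. A call has 1 to 8 rows; each row shifts and turns the commanded pose from where the row before left it, along the tool's axes as they then stand; what a row does not reach is not made up. A row lasts 1/8 s, in which the tool goes at most 62.5 mm and 10.7 degrees, less where a joint would pass 70% of its speed; a pose out of reach is approached as far as the arm can. A call with a gripper value outside its range is refused whole. "fingers" is the closure in counts, from 0 (fully open) to 255 (shut), set as the call begins (left out, the last holds). The fingers move at their own pace and stop on an object; "force" is the grip in N (left out, the last holds). Time passes only in rows, so rows that do not move let the fingers close. It gives the time, the measured TCP pose, the force, the opening and the grip force at its end, in the units of the state.
- r.get_state(): the state, without advancing time (a new reading comes with each control period).
- eyes.get_image(name): name is "scene" or "top" or "wrist"; returns (picture, depth): 400x640x3 uint8, blue, green, red; 400x640 float32, m along the optical axis (not along the pixel's ray), 0 where there is no reading.
- eyes.calibration(name): a dict with "fov_y" (degrees; the focal length in pixels is half the picture's height over the tangent of half this angle, whatever the lens; pixels are square), "cx", "cy" (the principal point, pixels), "k1" (the pictures are not rectified: a ray, as slopes to the right and down, at radius r is drawn at 1 + k1 r^2 times it, then the intrinsics apply), "world_from_camera" (4x4, takes a point from camera to world coordinates); the wrist camera has in their place "T_tool_cam" (4x4, takes a point from camera to tool coordinates, whose origin is the TCP and whose axes are the flange's). Camera axes: x right, y down, z forward; pixel columns grow to the right and rows downward; lengths in m; the calibration is good to about 2 mm. A picture is of the moment at which its call begins: read the wrist's pose just before it. calibration takes no time and is no camera call.
- workorder.sign_off(): hands the job in; it is judged then, once.
The state is a dict: "t": time; "q": joint angles; "joint_vel": joint speeds; "joint_torque": joint torques, N m; "position": TCP position; "eef_rot": TCP orientation; "ft_force": force on the tool from outside, world axes, zero at the start; "ft_torque": the same for the moment, N m; "gripper_width": finger opening in m; "grip_force": force on a finger pad.
Only numpy, scipy, OpenCV 4.12 (cv2) and the standard library are available. Lean on these libraries where they do the work, as an engineer would, in place of code of your own. Each camera call takes 0.05 s, during which the arm holds its last target. There are 200 camera calls.

## Working session

There is one attempt and no reset: what is moved stays moved. The work goes in short steps, Python scripts to look and compute and a tool call to move; the robot and the scene stay as the last step left them, time stands still between calls to the robot, and variables do not carry over. Pictures are saved under pics/ and viewed, at most 10 in all, crops included, and the job is handed in when it is done.

Besides the shell and the picture viewer there is one more tool, called after "Call:" by a JSON object that holds its "op" and its "data". move_arm: Moves the arm, as the interface text tells. Its arguments: {"type":"object","properties":{"increments":{"type":"array"},"fingers":{"type":"number"},"force":{"type":"number"}},"required":["increments"]}

```bash
mkdir -p pics; cat > h.py <<'E'
import numpy as np,cv2
from bench import r,eyes,workorder
from scipy.spatial.transform import Rotation as R
def K(n):
    c=eyes.calibration(n); f=200/np.tan(np.radians(c['fov_y'])/2); return c,f
def T(n,s=None):
    c,_=K(n)
    if n!='wrist': return np.array(c['world_from_camera'])
    s=s or r.get_state(); M=np.eye(4); M[:3,:3]=R.from_rotvec(s['eef_rot']).as_matrix(); M[:3,3]=s['position']
    return M@np.array(c['T_tool_cam'])
def rays(n,uv,M):
    c,f=K(n); d=(np.atleast_2d(uv).astype(float)-[c['cx'],c['cy']])/f
    u=d.copy()
    for _ in range(20): u=d/(1+c['k1']*(u**2).sum(1,keepdims=True))
    return M[:3,3],np.c_[u,np.ones(len(u))]@M[:3,:3].T   # p=o+depth*ray
def onz(n,uv,z,M):
    o,d=rays(n,uv,M); return o+d*((z-o[2])/d[:,2:])
def cloud(n,dep,M):
    v,u=np.mgrid[0:400,0:640]; o,d=rays(n,np.c_[u.ravel(),v.ravel()],M)
    return (o+d*dep.reshape(-1,1)).reshape(400,640,3)
def proj(n,P,M):
    c,f=K(n); q=(np.atleast_2d(P)-M[:3,3])@M[:3,:3]; s=q[:,:2]/q[:,2:]
    return s*(1+c['k1']*(s**2).sum(1,keepdims=True))*f+[c['cx'],c['cy']]
E
python3 - <<'E'
from h import *
for n in ('scene','top'):
    im,d=eyes.get_image(n); cv2.imwrite(f'pics/{n}0.png',im); np.save(f'{n}0.npy',d)
    print(n,T(n).round(3).tolist(),K(n)[1])
s=r.get_state();print(s['t'],s['position'],s['eef_rot'])
E
```

```text
scene [[0.835, -0.467, 0.291, 0.343], [-0.551, -0.713, 0.433, -0.337], [0.005, -0.522, -0.853, 0.945], [0.0, 0.0, 0.0, 1.0]] 365.6502701782161
top [[0.013, -0.994, 0.106, 0.528], [-1.0, -0.012, 0.01, 0.084], [-0.009, -0.106, -0.994, 1.263], [0.0, 0.0, 0.0, 1.0]] 433.5953348828272
0.1 [0.22660517 0.55493962 0.25553903] [-6.05229947e-01 -3.08220280e+00  2.49343194e-03]
```

View pics/scene0.png

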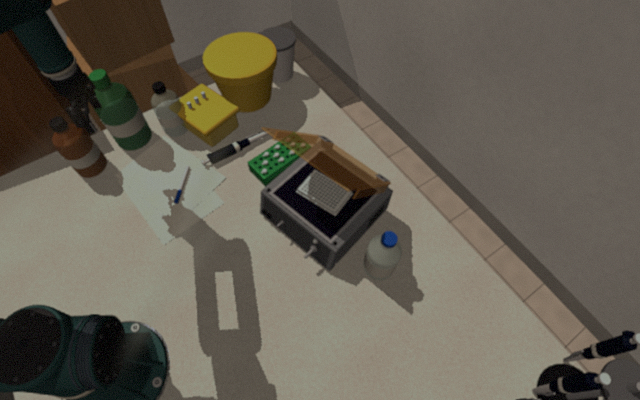

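View pics/top0.png

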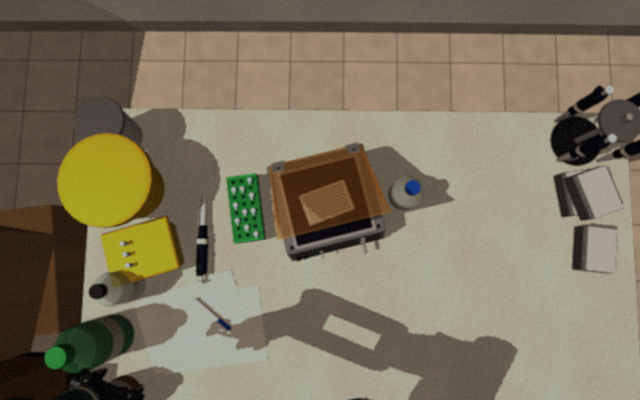

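The scene view shows the lamp box at about (325,205) with the shield half open. In the top view the box is at (330,205), the shield's front edge runs from (270,240) to (388,212), and the power toggle is at about (364,246). Next I'll fit the pose from the depth image.

```bash
python3 - <<'E'
from h import *
M=T('top'); P=cloud('top',np.load('top0.npy'),M)
S=cloud('scene',np.load('scene0.npy'),T('scene'))
for n,C,sl in(('top',P,np.s_[130:275,250:410]),('scene',S,np.s_[125:275,250:400])):
    z=C[sl][...,2].ravel(); print(n,np.histogram(z,np.arange(-.02,.4,.02)))
    np.savez(n+'c.npz',C=C)
print(onz('top',[[290,257],[383,239],[276,155],[372,150]],.112,M))
im=cv2.imread('pics/top0.png')[130:280,240:440]; cv2.imwrite('pics/top0c.png',cv2.resize(im,None,fx=4,fy=4,interpolation=cv2.INTER_CUBIC))
E
```

```text
top (array([4427, 6917,  225,  864,  250,  208, 1998,  203,  510,  672,  658,
        677,  741,  799,  832,  899,  963, 1119,  154,    0]), array([-0.02,  0.  ,  0.02,  0.04,  0.06,  0.08,  0.1 ,  0.12,  0.14,
        0.16,  0.18,  0.2 ,  0.22,  0.24,  0.26,  0.28,  0.3 ,  0.32,
        0.34,  0.36,  0.38]))
scene (array([2097, 5871,  616, 1487,  660,  647, 4788, 1542,  272,  486,  256,
        267,  300,  323,  344,  387,  371,  522,  153,    0]), array([-0.02,  0.  ,  0.02,  0.04,  0.06,  0.08,  0.1 ,  0.12,  0.14,
        0.16,  0.18,  0.2 ,  0.22,  0.24,  0.26,  0.28,  0.3 ,  0.32,
        0.34,  0.36,  0.38]))
[[ 0.50999326  0.18920974  0.112     ]
 [ 0.5603914  -0.05600384  0.112     ]
 [ 0.78361433  0.23301113  0.112     ]
 [ 0.80012269 -0.02660854  0.112     ]]
```

View pics/top0c.png

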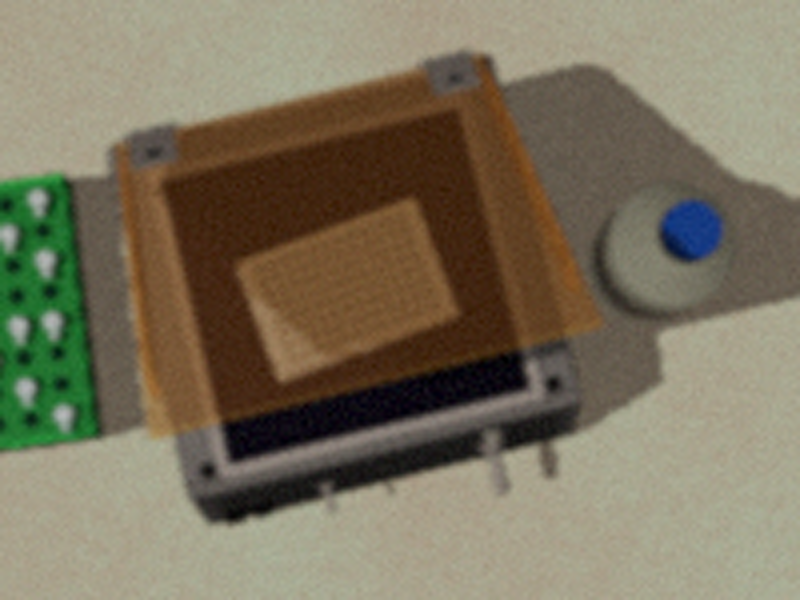

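The crop shows the case, the amber shield raised over it, and the power toggle at crop (497,465), with a shadow to its right. The small toggle is at crop (330,495). The shield reads as opaque in depth, so I can fit a plane to it.

```bash
python3 - <<'E'
from h import *
C=np.load('topc.npz')['C'][130:275,255:395].reshape(-1,3); S=np.load('scenec.npz')['C'][110:275,245:400].reshape(-1,3)
def pf(X):
    for _ in range(6):
        c=X.mean(0); n=np.linalg.svd(X-c,full_matrices=False)[2][2]; e=abs((X-c)@n); X=X[e<max(2.5*np.median(e),.003)]
    return c,n*np.sign(n[2]),X,e
for n_,A in(('top',C),('scene',S)):
    X=A[(A[:,2]>.165)&(A[:,0]>.4)&(A[:,0]<.9)&(A[:,1]>-.1)&(A[:,1]<.3)]; c,n,I,e=pf(X)
    th=np.arccos(n[2]); ex=n[:2]/np.linalg.norm(n[:2]) # normal leans to rear (+x local)
    yaw=np.arctan2(ex[1],ex[0]); print(n_,len(X),len(I),np.median(e),'angle',th,'yaw',yaw)
    ex=np.r_[ex,0]; ey=np.array([-ex[1],ex[0],0])
    # inlier extents
    y=I@ey; D=np.array([-np.cos(th)*ex[0],-np.cos(th)*ex[1],np.sin(th)])
    yc=(np.percentile(y,.3)+np.percentile(y,99.7))/2
    # hinge: underside at z=.140 ; upper face plane point above hinge: H+5mm*n
    # upper-face points p: n.(p-H)=.005
    hx=(n@c-.005-n[2]*.140)/(n@ex)
    H=ex*hx+ey*yc+[0,0,.140]; s=(I-H)@D
    print('width',np.ptp(np.percentile(y,[.3,99.7])),'hinge',H,'len',np.percentile(s,[.3,99.7]),'origin',H-ex*.121-[0,0,.14],'lip',H+D*.283+n*.005)
    # case top
    B=A[(abs(A[:,2]-.112)<.006)&(A[:,0]>.4)&(A[:,0]<.9)&(A[:,1]>-.1)&(A[:,1]<.3)]
    b=cv2.minAreaRect(B[:,:2].astype(np.float32));print('casetop',b,'local y ext',np.percentile(B@ey,[.5,99.5]),'x',np.percentile(B@ex,[.5,99.5]),'hinge x',hx,'yc',yc)
E
```

```text
top 7411 7189 0.0007686673808940867 angle 0.7693290784083328 yaw 0.25731173009227853
width 0.2480134610656861 hinge [0.77846259 0.12689818 0.14      ] len [0.03105797 0.28550591] origin [0.6614462 0.0961059 0.       ] lip [0.58521865 0.07604699 0.34046181]
casetop ((0.672267735004425, 0.07127216458320618), (0.24383938312530518, 0.32348471879959106), 14.626558303833008) local y ext [-0.2582055   0.05827155] x [0.54772427 0.78529093] hinge x 0.78512698671888 yc -0.07538409906277202
scene 3120 2736 0.00031769481533673957 angle 0.769680189811527 yaw 0.2523260693484202
width 0.24879618777884602 hinge [0.77789159 0.12579879 0.14      ] len [0.03154722 0.28611336] origin [0.66072314 0.09559029 0.        ] lip [0.58446469 0.07592925 0.34053195]
casetop ((0.6330488920211792, 0.07025539875030518), (0.23415982723236084, 0.3371148407459259), 33.72483444213867) local y ext [-0.25228829  0.06077398] x [0.54671502 0.78158084] hinge x 0.7846656803581619 yc -0.07239082870809264
```

Both views agree: shield angle 0.77, yaw 0.2545, lamp box origin (0.661, 0.0958). I'll write a planner helper and work out the approach to the shield.

```bash
cat >> h.py <<'E'
O=np.array([.661,.0958,0]); YAW=.2545
LR=R.from_euler('z',YAW).as_matrix()
def L(p): return O+LR@(np.array(p)/1000)
def tolocal(p): return LR.T@(np.array(p)-O)*1000
def tool(pitch,flip=0):  # pitch: deg below level; tool z toward local +x; y along +-local y
    a=np.radians(pitch); z=np.array([np.cos(a),0,-np.sin(a)]); y=np.array([0,1,0])*(-1 if flip else 1)
    return LR@np.c_[np.cross(y,z),y,z]
def delta(Rt,p,s=None):
    s=s or r.get_state(); R0=R.from_rotvec(s['eef_rot']).as_matrix()
    print('shift mm (tool axes now)',(R0.T@(np.array(p)-s['position'])*1000).round(1),'turn',R.from_matrix(R0.T@Rt).as_rotvec().round(4),'shift in target axes',(Rt.T@(np.array(p)-s['position'])*1000).round(1))
def push(th,rr=.265,y=0): # local mm contact
    return [121-1000*rr*np.cos(th)+5*np.sin(th),y,140+1000*rr*np.sin(th)+5*np.cos(th)]
E
python3 - <<'E'
from h import *
print(np.array(K('wrist')[0]['T_tool_cam']).round(3).tolist())
for f in (0,1):
    for th,up in((.77,40),(.77,0)):
        p=push(th); p[2]+=25+up; print(f,th,np.round(p),L(p).round(3)); delta(tool(90,f),L(p))
E
```

```text
[[-0.001, -0.955, -0.297, 0.076], [1.0, -0.0, -0.001, 0.001], [0.001, -0.297, 0.955, -0.118], [0.0, 0.0, 0.0, 1.0]]
0 0.77 [-66.   0. 393.] [0.597 0.079 0.393]
shift mm (tool axes now) [-523.1 -300.4 -137.1] turn [-0.0015 -0.0007 -0.6423] shift in target axes [-239.  -553.7 -137.5]
0 0.77 [-66.   0. 353.] [0.597 0.079 0.353]
shift mm (tool axes now) [-523.1 -300.3  -97.1] turn [-0.0015 -0.0007 -0.6423] shift in target axes [-239.  -553.7  -97.5]
1 0.77 [-66.   0. 393.] [0.597 0.079 0.393]
shift mm (tool axes now) [-523.1 -300.4 -137.1] turn [-1.0000e-03  2.0000e-03  2.4993e+00] shift in target axes [ 239.   553.7 -137.5]
1 0.77 [-66.   0. 353.] [0.597 0.079 0.353]
shift mm (tool axes now) [-523.1 -300.3  -97.1] turn [-1.0000e-03  2.0000e-03  2.4993e+00] shift in target axes [239.  553.7 -97.5]
```

Call:
{"op": "move_arm", "data": {"increments": [[[0,0,-24,0,0,0.178],[0,0,-24,0,0,0.178],[0,0,-24,0,0,0.178],[0,0,-24,0,0,0.178],[0,0,-24,0,0,0.178],[0,0,-24,0,0,0.178],[0,0,-24,0,0,0.178],[0,0,-24,0,0,0.178]]], "fingers": 255, "force": 30}}

```text
t: 1.1
position: [0.2267, 0.5552, 0.4485]
eef_rot: [2.478, 1.931, -0.002]
ft_force: [0.5, 0.9, 0.2]
gripper_width: -0.0
grip_force: 0.0
```

Call:
{"op": "move_arm", "data": {"increments": [[[0,0,0,0,0,0.179],[0,0,0,0,0,0.179],[0,0,0,0,0,0.179],[0,0,0,0,0,0.179],[0,0,0,0,0,0.179],[0,0,0,0,0,0.179]]]}}

```text
t: 1.85
position: [0.2268, 0.5552, 0.4477]
eef_rot: [3.116, 0.391, -0.001]
ft_force: [0.7, -0.0, 0.0]
gripper_width: -0.0002
grip_force: 0.0
```

Call:
{"op": "move_arm", "data": {"increments": [[[24,55,0,0,0,0],[24,55,0,0,0,0],[24,55,0,0,0,0],[24,55,0,0,0,0],[24,55,0,0,0,0],[24,55,0,0,0,0],[24,55,0,0,0,0],[24,55,0,0,0,0]]]}}

```text
t: 2.85
position: [0.5247, 0.1766, 0.448]
eef_rot: [-3.116, -0.401, 0.001]
ft_force: [0.8, 0.1, -0.3]
gripper_width: 0.0002
grip_force: 0.0
```

```bash
python3 - <<'E'
from h import *
s=r.get_state(); print(s['t'],s['q'],s['position'],s['ft_force'],s['gripper_width'])
p=push(.77); p[2]+=25+15; delta(tool(90,1),L(p),s)
a=None
for th in np.arange(.77,-.01,-.0963):
    p=np.array(push(th,.262)); print(round(th,3),p.round(1),None if a is None else (p-a).round(1)); a=p
E
```

```text
2.85 [1.99769660e-01 1.76890510e-01 1.30306500e+00 1.37466054e-04
 1.66214126e+00 1.51483296e+00] [0.52474266 0.1765914  0.44796126] [ 0.80652848  0.06058699 -0.31391732] 0.00024452417060553597
shift mm (tool axes now) [ 45.7 112.6  79.9] turn [-0.0002  0.0005  0.0012] shift in target axes [ 45.8 112.5  79.9]
0.77 [-63.6   0.  326. ] None
0.674 [-80.6   0.  307.4] [-17.    0.  -18.6]
0.577 [-95.8   0.  287.2] [-15.2   0.  -20.2]
0.481 [-108.9    0.   265.7] [-13.1   0.  -21.5]
0.385 [-120.    0.  243.] [-11.    0.  -22.7]
0.288 [-128.7    0.   219.3] [ -8.8   0.  -23.6]
0.192 [-135.2    0.   195. ] [ -6.5   0.  -24.4]
0.096 [-139.3    0.   170.1] [ -4.1   0.  -24.9]
-0.0 [-141.     0.   144.9] [ -1.7   0.  -25.2]
```

Call:
{"op": "move_arm", "data": {"increments": [[[16,38,0,0,0,0],[15,38,0,0,0,0],[15,37,20,0,0,0],[0,0,30,0,0,0],[0,0,30,0,0,0],[0,0,8,0,0,0],[0,0,4,0,0,0]]]}}

```text
t: 3.72
position: [0.5972, 0.0807, 0.3564]
eef_rot: [3.116, 0.401, 0.0]
ft_force: [0.2, 0.2, 2.2]
gripper_width: 0.0001
grip_force: 0.9
```

```bash
python3 - <<'E'
from h import *
s=r.get_state(); p=tolocal(s['position'])-[0,0,25]; print(p,push(.77,.262),s['ft_force'])
E
```

```text
[-65.55430879   1.49352902 331.44696085] [np.float64(-63.61191924493036), 0, np.float64(325.9769858684222)] [0.22048037 0.24819568 2.15019774]
```

Call:
{"op": "move_arm", "data": {"increments": [[[-8,0,11,0,0,0],[-8,0,10,0,0,0],[-8,0,11,0,0,0],[-7,0,11,0,0,0],[-6,0,11,0,0,0],[-6,0,11,0,0,0],[-5,0,12,0,0,0],[-5,0,12,0,0,0]]]}}

```text
t: 4.72
position: [0.5454, 0.0672, 0.2664]
eef_rot: [3.116, 0.401, -0.001]
ft_force: [-0.0, -0.5, 1.1]
gripper_width: 0.0001
grip_force: 0.6
```

Call:
{"op": "move_arm", "data": {"increments": [[[-4,0,12,0,0,0],[-4,0,12,0,0,0],[-4,0,12,0,0,0],[-3,0,12,0,0,0],[-2,0,12,0,0,0],[-2,0,12,0,0,0],[-1,0,12,0,0,0],[0,0,6,0,0,0]]]}}

```text
t: 5.72
position: [0.5257, 0.0621, 0.1762]
eef_rot: [3.116, 0.401, -0.003]
ft_force: [-0.9, 0.1, 1.6]
gripper_width: -0.0001
grip_force: 0.5
```

```bash
python3 - <<'E'
from h import *
s=r.get_state(); p=tolocal(s['position'])-[0,0,25]; print(p,s['ft_force'],s['q'])
E
```

```text
[-139.42964118    1.39907774  151.24382473] [-0.90841602  0.10598816  1.61090639] [-1.28449705e-02  3.48930234e-01  1.75446894e+00 -3.38806755e-04
  1.04000680e+00  1.30227501e+00]
```

Near the bottom now. I'll press gently until the case takes the load.

Call:
{"op": "move_arm", "data": {"increments": [[[0,0,2,0,0,0],[0,0,2,0,0,0],[0,0,1,0,0,0],[0,0,0,0,0,0]]]}}

```text
t: 6.22
position: [0.5266, 0.0622, 0.1724]
eef_rot: [3.116, 0.401, 0.001]
ft_force: [0.4, -0.3, 0.4]
gripper_width: -0.0
grip_force: 0.0
```

Call:
{"op": "move_arm", "data": {"increments": [[[0,0,1,0,0,0],[0,0,1,0,0,0],[0,0,0,0,0,0]]]}}

```text
t: 6.6
position: [0.5266, 0.0622, 0.1703]
eef_rot: [3.116, 0.401, 0.0]
ft_force: [0.8, -0.2, 0.1]
gripper_width: 0.0
grip_force: 0.2
```

Call:
{"op": "move_arm", "data": {"increments": [[[0,0,1,0,0,0],[0,0,1,0,0,0],[0,0,0,0,0,0]]]}}

```text
t: 6.98
position: [0.5266, 0.0622, 0.1699]
eef_rot: [3.116, 0.401, 0.001]
ft_force: [-4.2, -0.3, 15.3]
gripper_width: -0.0002
grip_force: 7.8
```

Call:
{"op": "move_arm", "data": {"increments": [[[0,0,1,0,0,0],[0,0,1,0,0,0],[0,0,0,0,0,0]]]}}

```text
t: 7.35
position: [0.5266, 0.0621, 0.1698]
eef_rot: [3.115, 0.401, 0.003]
ft_force: [-10.2, -0.3, 32.2]
gripper_width: -0.0003
grip_force: 16.4
```

The shield is fully shut: it took 32 N at height 145. I'll back off and start pitching the tool.

Call:
{"op": "move_arm", "data": {"increments": [[[0,0,-10,0,0,0],[0,0,-30,0,0,0],[-40,0,-30,0,0,0],[-40,35,0,0,0,0],[-30,35,0,0,0.18,0],[0,0,0,0,0.18,0],[0,0,0,0,0.18,0],[0,0,0,0,0.18,0]]]}}

```text
t: 8.35
position: [0.4362, -0.0255, 0.2339]
eef_rot: [-2.885, -0.389, -0.873]
ft_force: [-0.7, 0.9, -0.5]
gripper_width: -0.0002
grip_force: 0.0
```

```bash
python3 - <<'E'
from h import *
from scipy.optimize import least_squares
s=r.get_state(); print(tolocal(s['position']),s['q'],s['position'],s['eef_rot'],s['ft_force'])
D=[(.359,1.51,1.2726,.5995,.2555),(.17689,1.30307,1.66214,.5537,.44796),(.34893,1.75447,1.04,.5294,.1762)]
q=s['q']; D.append((q[1],q[2],q[4],np.hypot(*s['position'][:2]),s['position'][2]))
D=np.array(D)
def fk(p,q2,q3,q5):
    a,b,e,d,h,o=p; A=q2+q3; B=A+q5
    return np.r_[o+a*np.sin(q2)+b*np.sin(A)+e*np.cos(A)+d*np.sin(B), h+a*np.cos(q2)+b*np.cos(A)-e*np.sin(A)+d*np.cos(B)]
f=lambda p:np.r_[fk(p,*D[:,:3].T)-np.r_[D[:,3],D[:,4]],(p-[.4,.4,0,.3,.35,0])*1e-4]
m=least_squares(f,[.4,.4,0,.3,.35,0]); print(m.x.round(3),abs(m.fun[:8]).max()); np.save('fk.npy',m.x)
for pit in(15,20,25,30,40):
  for xt,zt in((-205,35),(-150,36),(-150,58)):   # fingertip local
    w=L([xt,-72,zt])-.025*tool(pit,1)[:,2]
    t=least_squares(lambda q:np.r_[fk(m.x,*q)-[np.hypot(*w[:2]),w[2]],sum(q)-np.radians(90+pit)],[.3,1.9,.3]); print(pit,xt,zt,w.round(3),t.x.round(2),t.cost.round(6))
E
```

```text
[-248.12902724  -60.77912356  233.91730459] [-0.58796019 -0.02763123  2.25980762  0.77951497  0.67020872  0.14772947] [ 0.43616523 -0.02549073  0.2339173 ] [-2.88451293 -0.38926219 -0.87329763] [-0.71491144  0.87811605 -0.45508467]
[ 0.791  0.419  0.169  1.068  0.867 -0.02 ] 0.008675078775193024
15 -205 35 [ 0.457 -0.032  0.041] [-1.77  4.01 -0.41] 0.0
15 -150 36 [ 0.511 -0.018  0.042] [-1.81  3.93 -0.29] 0.0
15 -150 58 [ 0.511 -0.018  0.064] [-1.78  3.89 -0.28] 0.0
20 -205 35 [ 0.458 -0.031  0.044] [-1.68  3.82 -0.22] 0.0
20 -150 36 [ 0.511 -0.018  0.045] [-1.73  3.74 -0.09] 0.0
20 -150 58 [ 0.511 -0.018  0.067] [-1.71  3.7  -0.08] 0.0
25 -205 35 [ 0.459 -0.031  0.046] [-1.61  3.64 -0.02] 0.0
25 -150 36 [ 0.512 -0.017  0.047] [-1.68  3.55  0.14] 0.0
25 -150 58 [ 0.512 -0.017  0.069] [-1.65  3.51  0.15] 0.0
30 -205 35 [ 0.46  -0.031  0.048] [-1.57  3.45  0.21] 0.0
30 -150 36 [ 0.513 -0.017  0.048] [-1.66  3.34  0.41] 0.0
30 -150 58 [ 0.513 -0.017  0.07 ] [-1.63  3.31  0.41] 0.0
40 -205 35 [ 0.462 -0.03   0.051] [-1.69  2.96  1.  ] 0.0
40 -150 36 [ 0.515 -0.016  0.052] [-2.02  2.76  1.52] 0.000215
40 -150 58 [ 0.515 -0.016  0.074] [-1.96  2.76  1.46] 0.000371
```

```bash
cat > ik.py <<'E'
from h import *
from scipy.optimize import least_squares
lo=np.array([-2.97,-1.01,.21,-.96,.2,-2.98]);hi=np.array([2.97,2.36,2.38,4.11,2.71,2.98])
def fk(m,q):
    a,b,e,d,h,o=m[:6]; E=lambda ax,t:R.from_euler(ax,t).as_matrix()
    A=E('z',q[0]); p=np.array([0,0,h])+A@[o,0,0]
    A=A@E('y',q[1]); p=p+A@[0,0,a]
    A=A@E('y',q[2]); p=p+A@[e,0,b]
    A=A@E('z',q[3])@E('y',q[4]); p=p+A@[0,0,d]
    return p,A@E('z',q[5])
def ik(m,p,Rt,q0,n=12):
    g=np.random.default_rng(0);best=None
    Rt=Rt
    for i in range(n):
        s=np.clip(q0,lo+.01,hi-.01) if i==0 else g.uniform(lo,hi)
        def f(q):
            pp,A=fk(m,q); return np.r_[(pp-p)*5,R.from_matrix(A.T@Rt).as_rotvec()]
        t=least_squares(f,s,bounds=(lo+.02,hi-.02))
        c=(t.cost>1e-5, np.abs(t.x-q0).max() if t.cost<1e-5 else t.cost)
        if best is None or c<best[0]: best=(c,t.x,t.cost)
    return best[1],best[2]
E
python3 - <<'E'
from ik import *
s=r.get_state()
D=[([1.068,.359,1.51,0,1.272,-.115],[.22660517,.55493962,.25553903],[-6.05229947e-01,-3.08220280,2.49e-3]),
([1.9977e-01,1.768905e-01,1.303065,1.37e-4,1.66214126,1.51483296],[.52474266,.1765914,.44796126],[-3.116,-.401,.001]),
([-1.28449705e-02,3.48930234e-01,1.75446894,-3.388e-04,1.0400068,1.30227501],[.5257,.0621,.1762],[3.116,.401,-.003]),
(s['q'],s['position'],s['eef_rot'])]
C=[R.from_matrix(fk([0]*6,q)[1].T@R.from_rotvec(v).as_matrix()).as_rotvec().round(3) for q,_,v in D]; print('tool offset rot',C)
m=least_squares(lambda m:np.r_[np.concatenate([fk(m,q)[0]-p for q,p,_ in D]),(m-[.4,.4,0,.3,.35,0])*1e-4],[.4,.4,0,.3,.35,0]); print(m.x.round(4),abs(m.fun[:-6]).max()); np.save('fk.npy',m.x)
E
```

```text
tool offset rot [array([0.002, 0.002, 1.571]), array([-0.   , -0.   ,  1.571]), array([0.   , 0.   , 1.571]), array([-0.   , -0.   ,  1.571])]
[ 0.6998  0.4631  0.1359  0.4845  0.3427 -0.0494] 0.06890667419514211
```

```bash
python3 - <<'E'
s=open('ik.py').read()
s=s.replace("a,b,e,d,h,o=m[:6]","a,b,e,d,h,y1,f,y2=m").replace("A@[o,0,0]","A@[0,y1,0]").replace("p=p+A@[0,0,d]","p=p+A@[f,y2,d]").replace("A@E('z',q[5])","A@E('z',q[5]+np.pi/2)")
open('ik.py','w').write(s)
E
cat > fit.py <<'E'
from ik import *
D=[([1.068,.359,1.51,0,1.272,-.115],[.22660517,.55493962,.25553903]),
([1.9977e-01,1.768905e-01,1.303065,1.37e-4,1.66214126,1.51483296],[.52474266,.1765914,.44796126]),
([-1.28449705e-02,3.48930234e-01,1.75446894,-3.388e-04,1.0400068,1.30227501],[.5257,.0621,.1762])]
import json,os
X=json.load(open('x.json')) if os.path.exists('x.json') else []
s=r.get_state(); X.append([list(map(float,s['q'])),list(map(float,s['position']))]); json.dump(X,open('x.json','w')); D+=X
best=None
for use in([5],[7],[5,6],[6,7],[5,6,7]):
    k=[0,1,2,3,4]+use
    def full(v): m=np.zeros(8); m[k]=v; return m
    x0=np.array([.4,.4,0,.3,.35]+[.03]*len(use))
    t=least_squares(lambda v:np.r_[np.concatenate([fk(full(v),q)[0]-p for q,p in D]),(v-x0)*1e-4],x0)
    e=abs(t.fun[:-len(k)]).max(); print(use,full(t.x).round(4),e)
    if best is None or e<best[0]*.7: best=(e,full(t.x))
np.save('fk.npy',best[1])
E
python3 fit.py
```

```text
[5] [0.6101 0.4336 0.1124 0.3479 0.2676 0.0689 0.     0.    ] 0.0005694476602337017
[7] [0.6252 0.4353 0.1371 0.3452 0.2641 0.     0.     0.0667] 0.0300336376369697
[5, 6] [ 6.100e-01  4.335e-01  1.124e-01  3.480e-01  2.678e-01  6.890e-02
 -2.000e-04  0.000e+00] 0.0005600971885423855
[6, 7] [0.6589 0.4747 0.1163 0.3138 0.1964 0.     0.0536 0.0679] 0.01560156546800609
[5, 6, 7] [6.103e-01 4.338e-01 1.124e-01 3.477e-01 2.672e-01 6.840e-02 2.000e-04
 5.000e-04] 0.0005161072555922575
```

```bash
python3 - <<'E'
from ik import *
m=np.load('fk.npy'); q0=r.get_state()['q']
for flip in(0,1):
  for pit in(15,25,35,45):
    row=[]
    for psi in(-60,-40,-20,0,20,40,60):
        Rt=R.from_euler('z',np.radians(psi)).as_matrix()@tool(pit,flip)
        p=L([-152,-72,50])-.025*Rt[:,2]
        q,c=ik(m,p,Rt,q0,6); row.append((psi,'%.0e'%c, q.round(2).tolist() if c<1e-5 else ''))
    print(flip,pit,*row,sep='\n  ')
E
```

```text
Traceback (most recent call last):
  File "ik.py", line 18, in ik
    t=least_squares(f,s,bounds=(lo+.02,hi-.02))
ValueError: Initial guess is outside of provided bounds
```

```bash
sed -i 's/g.uniform(lo,hi)/g.uniform(lo+.03,hi-.03)/; s/lo+.01,hi-.01/lo+.03,hi-.03/' ik.py; timeout 500 python3 - <<'E'
from ik import *
m=np.load('fk.npy'); q0=r.get_state()['q']
for flip in(0,1):
  for pit in(15,25,35,45):
    row=[]
    for psi in(-60,-40,-20,0,20,40,60):
        Rt=R.from_euler('z',np.radians(psi)).as_matrix()@tool(pit,flip)
        p=L([-152,-72,50])-.025*Rt[:,2]
        q,c=ik(m,p,Rt,q0,6); row.append((psi,'%.0e'%c, q.round(2).tolist() if c<1e-5 else ''))
    print(flip,pit,*row,sep='\n  ')
E
```

```text
0
  15
  (-60, '2e-02', '')
  (-40, '8e-03', '')
  (-20, '7e-02', '')
  (0, '3e-02', '')
  (20, '7e-19', [-0.96, 1.14, 2.32, 1.66, 1.32, 1.25])
  (40, '7e-27', [-0.91, 1.02, 2.05, 1.26, 1.33, 1.64])
  (60, '3e-24', [-0.81, 1.01, 1.78, 0.98, 1.5, 1.87])
0
  25
  (-60, '1e-02', '')
  (-40, '1e-02', '')
  (-20, '9e-02', '')
  (0, '4e-02', '')
  (20, '1e-23', [-0.89, 0.96, 2.35, 1.72, 1.15, 1.39])
  (40, '9e-28', [-0.86, 0.88, 2.08, 1.25, 1.18, 1.75])
  (60, '6e-23', [-0.78, 0.9, 1.82, 0.94, 1.37, 1.95])
0
  35
  (-60, '9e-03', '')
  (-40, '7e-03', '')
  (-20, '4e-02', '')
  (0, '2e-02', '')
  (20, '9e-29', [-0.79, 0.78, 2.33, 1.73, 0.96, 1.6])
  (40, '2e-26', [-0.79, 0.76, 2.09, 1.22, 1.04, 1.91])
  (60, '4e-20', [-0.72, 0.79, 1.86, 0.89, 1.23, 2.04])
0
  45
  (-60, '1e-02', '')
  (-40, '4e-04', '')
  (-20, '1e-02', '')
  (0, '4e-03', '')
  (20, '4e-31', [-0.67, 0.63, 2.28, 1.63, 0.74, 1.9])
  (40, '3e-20', [-0.7, 0.64, 2.09, 1.13, 0.89, 2.11])
  (60, '7e-19', [-0.65, 0.69, 1.88, 0.82, 1.1, 2.17])
1
  15
  (-60, '2e-02', '')
  (-40, '8e-03', '')
  (-20, '7e-02', '')
  (0, '3e-02', '')
 
[... 230 characters left out ...]
'')
  (0, '4e-02', '')
  (20, '2e-16', [-0.89, 0.96, 2.35, 1.72, 1.15, -1.75])
  (40, '5e-21', [-0.86, 0.88, 2.08, 1.25, 1.18, -1.39])
  (60, '5e-18', [-0.78, 0.9, 1.82, 0.94, 1.37, -1.19])
1
  35
  (-60, '9e-03', '')
  (-40, '7e-03', '')
  (-20, '4e-02', '')
  (0, '2e-02', '')
  (20, '2e-19', [-0.79, 0.78, 2.33, 1.73, 0.96, -1.54])
  (40, '2e-25', [-0.79, 0.76, 2.09, 1.22, 1.04, -1.24])
  (60, '3e-20', [-0.72, 0.79, 1.86, 0.89, 1.23, -1.1])
1
  45
  (-60, '1e-02', '')
  (-40, '4e-04', '')
  (-20, '1e-02', '')
  (0, '4e-03', '')
  (20, '3e-18', [-0.67, 0.63, 2.28, 1.63, 0.74, -1.24])
  (40, '1e-24', [-0.7, 0.64, 2.09, 1.13, 0.89, -1.03])
  (60, '8e-24', [-0.65, 0.69, 1.88, 0.82, 1.1, -0.97])
```

```bash
cat >> ik.py <<'E'
m=np.load('fk.npy')
def RT(psi,pit,flip=1): return R.from_euler('z',np.radians(psi)).as_matrix()@tool(pit,flip)
E
python3 - <<'E'
from ik import *
s=r.get_state(); Rt=RT(40,25); h=np.array([np.cos(np.radians(40)),np.sin(np.radians(40)),0])
tip=np.array([-150,-64,29.]); pre=tip-90*h
S=(np.array(s['position']),R.from_rotvec(s['eef_rot']).as_matrix()); G=(L(pre)-.025*Rt[:,2],Rt)
delta(Rt,G[0],s)
rv=R.from_matrix(S[1].T@Rt).as_rotvec(); q=s['q']
for k in range(1,11):
    A=S[1]@R.from_rotvec(rv*k/10).as_matrix(); p=S[0]+(G[0]-S[0])*k/10
    q2,c=ik(m,p,A,q,1); print(k,'%.0e'%c,q2.round(2),np.abs(q2-q).max().round(2)); q=q2
print((Rt.T@(LR@h)).round(3),(Rt.T@[0,0,1]).round(3))
C=np.load('topc.npz')['C'];  # bottle
im=cv2.imread('pics/top0.png'); b=(im[...,0]>120)&(im[...,2]<60); v,u=np.nonzero(b); k=(u>390)&(u<430)&(v>170)&(v<210); print('cap local',tolocal(np.median(C[v[k],u[k]],0)))
E
```

```text
shift mm (tool axes now) [-98.8  80.5 165.5] turn [ 0.5052  0.514  -0.4631] shift in target axes [-192.9   65.5   46.3]
1 2e-29 [-0.69  0.05  2.3   0.96  0.7  -0.18] 0.33
2 8e-28 [-0.78  0.15  2.32  1.1   0.76 -0.47] 0.29
3 2e-19 [-0.85  0.26  2.34  1.19  0.81 -0.71] 0.24
4 6e-17 [-0.91  0.37  2.33  1.23  0.87 -0.91] 0.2
5 5e-27 [-0.96  0.48  2.32  1.25  0.93 -1.06] 0.16
6 7e-31 [-0.99  0.59  2.28  1.24  0.99 -1.18] 0.12
7 4e-31 [-1.02  0.68  2.24  1.21  1.04 -1.27] 0.1
8 9e-31 [-1.03  0.77  2.18  1.17  1.09 -1.33] 0.09
9 6e-30 [-1.04  0.85  2.12  1.13  1.15 -1.38] 0.08
10 7e-30 [-1.05  0.93  2.05  1.08  1.21 -1.41] 0.08
[0.423 0.    0.906] [ 0.906  0.    -0.423]
cap local [ -24.58275431 -221.40662671  176.21621156]
```

Call:
{"op": "move_arm", "data": {"increments": [[[-17,13,26,0.084,0.086,-0.077],[-20,13,23,0.084,0.086,-0.077],[-23,12,20,0.084,0.086,-0.077],[-26,12,16,0.084,0.086,-0.077],[-28,11,13,0.084,0.086,-0.077],[-31,11,9,0.084,0.086,-0.077],[0,0,0,0,0,0]]]}}

```text
t: 9.22
position: [0.4259, -0.0825, 0.0774]
eef_rot: [-2.231, -0.925, -1.177]
ft_force: [-0.0, 0.0, 0.8]
gripper_width: -0.0001
grip_force: 0.0
```

```bash
cat > chk.py <<'E'
from ik import *
s=r.get_state(); Rt=RT(40,25); h=np.array([np.cos(np.radians(40)),np.sin(np.radians(40)),0])
tip=np.array([-150,-64,29.])
R0=R.from_rotvec(s['eef_rot']).as_matrix()
print(s['t'],'tip local',tolocal(np.array(s['position'])+.025*R0[:,2]).round(1),'q',np.round(s['q'],2),s['ft_force'].round(1))
delta(Rt,L(tip-90*h)-.025*Rt[:,2],s); delta(Rt,L(tip)-.025*Rt[:,2],s)
E
python3 chk.py; python3 - <<'E'
from h import *
s=r.get_state(); im,d=eyes.get_image('wrist'); np.save('w1.npy',d); cv2.imwrite('pics/w1.png',im)
M=T('wrist',s)
print('pivot/off-tip/small px',proj('wrist',[L([-133,-72,61]),L([-162,-72,58]),L([-145,45,60])],M).round())
E
```

```text
9.225 tip local [-255.2 -101.1   64.1] q [-1.09  0.76  2.21  1.08  1.08 -1.3 ] [-0.   0.   0.8]
shift mm (tool axes now) [-19.8  41.7  33.6] turn [ 0.0708  0.1238 -0.1278] shift in target axes [-28.9  40.8  27.7]
shift mm (tool axes now) [ 27.3  30.7 109.5] turn [ 0.0708  0.1238 -0.1278] shift in target axes [  9.2  40.8 109.2]
pivot/off-tip/small px [[372. 113.]
 [353. 139.]
 [244.  86.]]
```

View pics/w1.png

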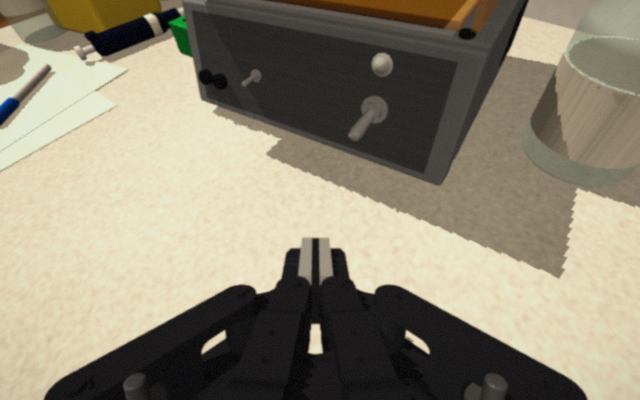

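The wrist view shows the bushing at (374,108) and the bat's end at about (355,135), within 5 px of prediction. The fingertips are at (315,240). I'll move to the pre-pose.

Call:
{"op": "move_arm", "data": {"increments": [[[-11,21,16,0.035,0.062,-0.064],[-13,21,14,0.035,0.062,-0.064],[0,0,0,0,0,0],[0,0,0,0,0,0]]]}}

```text
t: 9.78
position: [0.4646, -0.094, 0.0469]
eef_rot: [-2.045, -1.067, -1.304]
ft_force: [0.7, 0.4, 0.6]
gripper_width: 0.0
grip_force: 0.0
```

```bash
python3 chk.py; python3 - <<'E'
from h import *
s=r.get_state(); im,d=eyes.get_image('wrist'); M=T('wrist',s)
for p in ([-133,-72,61],[-162,-72,58]):
    q=proj('wrist',L(p),M)[0].round().astype(int); cv2.circle(im,tuple(int(x) for x in q),2,(0,0,255),-1); print(q)
cv2.imwrite('pics/w2.png',im)
E
```

```text
9.775 tip local [-220.5 -119.7   36.2] q [-1.05  0.91  2.06  1.08  1.21 -1.42] [0.7 0.4 0.6]
shift mm (tool axes now) [-6.7  2.6  2.9] turn [0.     0.0033 0.009 ] shift in target axes [-6.7  2.6  2.9]
shift mm (tool axes now) [31.6  2.9 84.4] turn [0.     0.0033 0.009 ] shift in target axes [31.3  2.6 84.5]
[345 115]
[317 136]
```

View pics/w2.png

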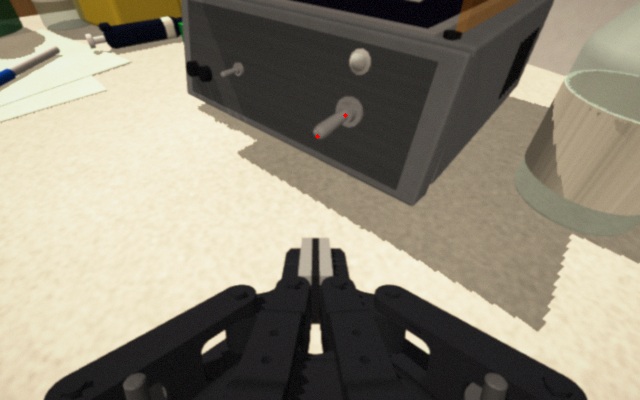

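The dots land on the bat at (317,136) and (345,115), so alignment is good. I'll drop slightly and slide under the bat.

Call:
{"op": "move_arm", "data": {"increments": [[[-6,3,3,0,0,0],[7,0,15,0,0,0],[7,0,15,0,0,0],[7,0,15,0,0,0],[6,0,14,0,0,0],[6,0,12,0,0,0],[5,0,10,0,0,0],[0,0,0,0,0,0]]]}}

```text
t: 10.82
position: [0.5194, -0.0232, 0.0375]
eef_rot: [-2.043, -1.066, -1.305]
ft_force: [0.9, 0.4, -0.2]
gripper_width: -0.0002
grip_force: 0.0
```

```bash
python3 chk.py
```

```text
10.825 tip local [-149.7  -65.    26.9] q [-0.85  0.94  2.09  1.28  1.16 -1.45] [ 0.9  0.4 -0.2]
shift mm (tool axes now) [-36.1  -1.4 -82.1] turn [-0.0008  0.0017  0.0086] shift in target axes [-36.   -1.  -82.1]
shift mm (tool axes now) [ 2.  -1.  -0.6] turn [-0.0008  0.0017  0.0086] shift in target axes [ 2.  -1.  -0.6]
```

Call:
{"op": "move_arm", "data": {"increments": [[[3.6,0,-1.7,0,0,0],[3.6,0,-1.7,0,0,0],[1.8,0,-0.85,0,0,0],[1.8,0,-0.85,0,0,0]]]}}

```text
t: 11.32
position: [0.5192, -0.0248, 0.0488]
eef_rot: [-2.046, -1.066, -1.304]
ft_force: [-0.3, 0.6, -7.1]
gripper_width: 0.0003
grip_force: 2.4
```

Call:
{"op": "move_arm", "data": {"increments": [[[1.8,0,-0.85,0,0,0],[0,0,0,0,0,0]]]}}

```text
t: 11.58
position: [0.519, -0.0246, 0.0509]
eef_rot: [-2.046, -1.066, -1.304]
ft_force: [-4.0, -3.5, -4.3]
gripper_width: 0.0003
grip_force: 3.4
```

Call:
{"op": "move_arm", "data": {"increments": [[[1.8,0,-0.85,0,0,0],[1.8,0,-0.85,0,0,0]]]}}

```text
t: 11.82
position: [0.5191, -0.0243, 0.0553]
eef_rot: [-2.044, -1.065, -1.305]
ft_force: [-1.5, -2.5, -1.0]
gripper_width: -0.0002
grip_force: 1.0
```

Call:
{"op": "move_arm", "data": {"increments": [[[1.8,0,-0.85,0,0,0],[1.8,0,-0.85,0,0,0],[0,0,0,0,0,0]]]}}

```text
t: 12.2
position: [0.5193, -0.0239, 0.0598]
eef_rot: [-2.044, -1.065, -1.306]
ft_force: [0.6, -0.1, -0.4]
gripper_width: 0.0001
grip_force: 0.0
```

```bash
python3 chk.py;python3 - <<'E'
from h import *
s=r.get_state(); im,d=eyes.get_image('wrist'); M=T('wrist',s)
for p,c in (([-133,-72,61],(0,0,255)),([-162,-72,58],(0,0,255)),([-158,-72,76.5],(0,255,0))):
    q=proj('wrist',L(p),M)[0]; cv2.circle(im,tuple(int(x) for x in q),1,c,-1); print(q)
cv2.imwrite('pics/w3.png',im)
E
```

```text
12.2 tip local [-150.   -65.7   49.2] q [-0.85  0.89  2.09  1.27  1.18 -1.41] [ 0.6 -0.1 -0.4]
shift mm (tool axes now) [-56.   -1.7 -72. ] turn [0.0005 0.0012 0.0084] shift in target axes [-55.9  -1.3 -72.1]
shift mm (tool axes now) [-17.9  -1.4   9.5] turn [0.0005 0.0012 0.0084] shift in target axes [-17.9  -1.3   9.5]
[347.19208905 226.51670119]
[308.87160835 267.64443929]
[314.89035921 235.85301887]
```

View pics/w3.png

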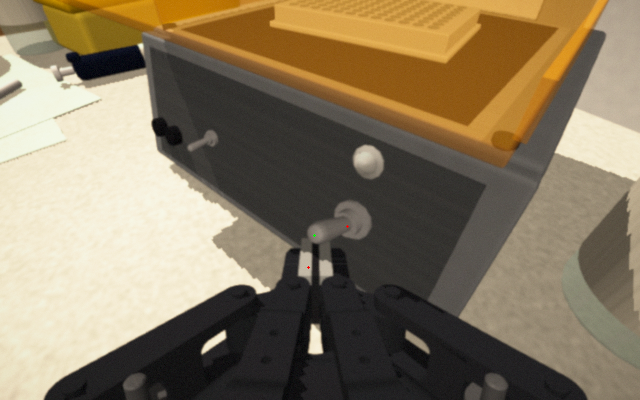

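The bat's end is at (315,235), on the green "on" prediction, and contact force is zero, so it has snapped over. I'll lower slightly and withdraw.

Call:
{"op": "move_arm", "data": {"increments": [[[-4.5,0,2,0,0,0],[-4.5,0,2,0,0,0],[-6,0,-14,0,0,0],[-8,0,-18,0,0,0],[-12,0,-26,0,0,0],[-12,0,-26,0,0,0],[-8,0,-18,0,0,0],[0,0,0,0,0,0]]]}}

```text
t: 13.25
position: [0.4542, -0.118, 0.0509]
eef_rot: [-2.047, -1.063, -1.307]
ft_force: [0.7, -0.4, -0.4]
gripper_width: 0.0001
grip_force: 0.0
```

```bash
python3 chk.py;python3 - <<'E'
from h import *
s=r.get_state(); im,d=eyes.get_image('wrist'); M=T('wrist',s)
for p,c in (([-162,-72,58],(0,0,255)),([-158,-72,76.5],(0,255,0))):
    q=proj('wrist',L(p),M)[0]; cv2.circle(im,tuple(int(x) for x in q),1,c,-1)
t,d=eyes.get_image('top'); C=cloud('top',d,T('top'))
P=(C.reshape(-1,3)-O)@LR*1000; k=(abs(P[:,1])<110)&(P[:,0]>-155)&(P[:,0]<100); X=P[k]; z=X[:,2]; print(np.histogram(z,np.arange(60,300,10)))
X=X[(z>125)&(z<200)]; print('shield z=a+bx',np.linalg.lstsq(np.c_[np.ones(len(X)),X[:,0]],X[:,2],rcond=None)[0],'minx',P[(abs(P[:,1])<110)&(P[:,2]>130)&(P[:,2]<160)][:,0].min())
cv2.imwrite('pics/f.png',np.vstack([im[:300],cv2.resize(t[120:290,220:460],(640,300))[:300]]))
E
```

```text
13.25 tip local [-236.6 -140.4   40.2] q [-1.09  0.9   2.04  1.03  1.23 -1.39] [ 0.7 -0.4 -0.4]
shift mm (tool axes now) [ 0.6 -2.9 27.8] turn [0.0037 0.0026 0.0079] shift in target axes [ 0.5 -2.8 27.8]
shift mm (tool axes now) [ 38.8  -2.9 109.2] turn [0.0037 0.0026 0.0079] shift in target axes [ 38.5  -2.8 109.3]
(array([   0,    0,    0,    0,    0,    0,    0,   31, 8094,  186,    0,
          0,    0,    0,    0,    0,    0,    0,    0,    0,    0,    0,
          0]), array([ 60,  70,  80,  90, 100, 110, 120, 130, 140, 150, 160, 170, 180,
       190, 200, 210, 220, 230, 240, 250, 260, 270, 280, 290]))
shield z=a+bx [1.45748545e+02 1.72239579e-03] minx -162.34712471793324
```

View pics/f.png

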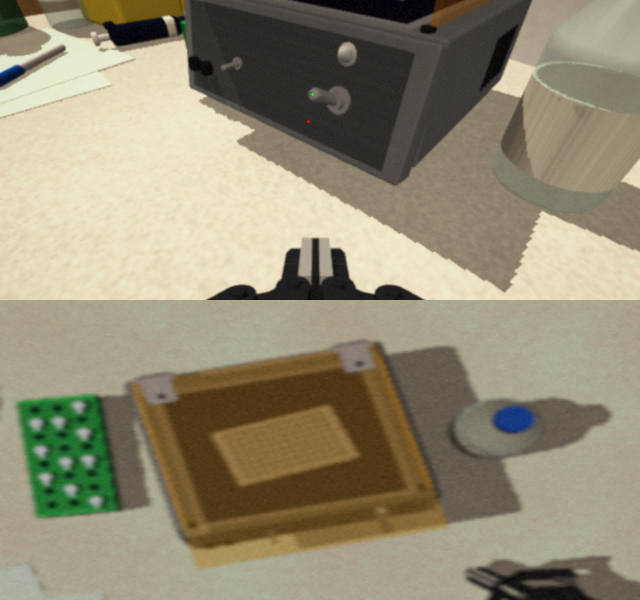

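The picture shows the bat's end at (313,95), on the "on" mark, with the small toggle still down at (230,65). Depth has the shield level at 145–146 mm, and nothing else has moved. The arm is clear of everything.

```bash
python3 -c "
from bench import workorder
print(workorder.sign_off())"
```

```text
the job is handed in; nothing more can be done
None
```

The job is handed in: the shield is fully down, then the power toggle was snapped up to on; the small toggle and everything else in view look undisturbed, and the arm is clear (about 13 s used).

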